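# Fit a brake disc onto the studs of a gearmotor hub

### The arm

A 6-joint arm with a two-finger parallel gripper is mounted at the origin on the work surface. World frame = base frame: x ahead of the robot, y to its left, z up, the work surface at z = 0. Lengths are in m, angles in rad, forces in N, time in s.
With the tool pointing down it reaches from about 0.25 to 0.725 m from the base axis. Payload 4 kg.
Tool frame: the origin (TCP) lies midway between the tips of the shut fingers; the grasp point (between the pads) lies 19 mm behind it (ctrl.tcp_to_grasp is the distance from the TCP to the grasp point, in m); z points along the fingers, y is the line along which they close (so a half turn about z gives the same grasp; the last joint's range is limited). The gripper opens to 85 mm and grips with 20 to 120 N. Pads are 22 mm wide; open, the fingers measure 114 mm over their backs; the gripper's body (76 mm by 85 mm) begins 54 mm behind the grasp point. The pads swing forward as they close: fully open they stand 13 mm farther back than shut.
Start: joints at [1.218, 0.241, 0.005, 1.335, 0, 1.571], TCP at [0.173, 0.469, 0.231] pointing down, gripper open.
Joint ranges: [-2.72, 2.72], [-1.05, 1.87], [-1.09, 1.28], [-1.99, 2.15], [-1.42, 1.44], [-3.14, 3.14]. Speed limits (rad/s): [2.79, 2.79, 3.14, 3.14, 3.14, 3.14].

### API

Orientations are given as a 3x3 rotation matrix whose columns are the frame's x, y, z axes.
In Python, from plant import telemetry, viewer, ticket, ctrl gives the robot as it stands.
- The arm moves only by the shell command python3 -m crank 'ROWS'. ROWS is JSON, a list of rows, each a list of 5 numbers: the opening, from -1 (shut) to 1 (fully open), then the shift along the world's x, y, z in mm, then the turn about the world's z in degrees. In form: [[claw, x, y, z, spin], ...]. A call has 1 to 12 rows; each row shifts and turns the commanded pose from where the row before left it; what a row does not reach is not made up. A row lasts 1/12 s, in which the tool goes at most 41.7 mm and 7.16 degrees, less where a joint would pass 70% of its speed; a pose out of reach is approached as far as the arm can. A call with a gripper value outside its range is refused whole. The fingers move at their own pace and stop on an object; the grip force is fixed at half the most. Time passes only in rows, so rows that do not move let the fingers close. It gives the time, the measured TCP pose, the force, the opening and the grip force at its end, in the units of the state.
- telemetry.sense(): the state, without advancing time (a new reading comes with each control period).
- viewer.get_image(name): name is "scene" or "top" or "wrist"; returns the picture (400x640x3 uint8, red, green, blue); there is no depth.
- viewer.get_calibration(name): a dict with "intrinsics" (3x3 intrinsics, pixels), "dist_coeffs" ([k1, k2, p1, p2, k3] as OpenCV has them; the pictures are not rectified), "position" and "rotation" of the camera in the world; the wrist camera has in their place "tool_from_camera" (4x4, takes a point from camera to tool coordinates, whose origin is the TCP and whose axes are the flange's). Camera axes: x right, y down, z forward; pixel columns grow to the right and rows downward; lengths in m; the calibration is good to about 2 mm. A picture is of the moment at which its call begins: read the wrist's pose just before it. get_calibration takes no time and is no camera call.
- ticket.close_job(): hands the job in; it is judged then, once.
The state is a dict: "t": time; "joints": joint angles; "qvel": joint speeds; "effort": joint torques, N m; "tcp_pos": TCP position; "tcp_rot": TCP orientation; "ft_force": force on the tool from outside, world axes, zero at the start; "ft_torque": the same for the moment, N m; "opening": finger opening in m; "grip_force": force on a finger pad.
Only numpy, scipy, OpenCV 4.12 (cv2) and the standard library are available. Lean on these libraries where they do the work, as an engineer would, in place of code of your own. Each camera call takes 0.05 s, during which the arm holds its last target. There are 200 camera calls.

### The job

Fit the brake disc to the hub of the trolley gearmotor: pick it up by its raised hat, set it over the hub's centre spigot, turn it under light pressure until all five studs find their holes, then slide it down fully home, flat against the hub flange, and let go. Go gently: never lean hard on the studs or let the disc drop onto the hub, and leave the other things on the bench where they are.

Things in the scene. Friction and masses are not known exactly. Their poses are not given: they have to be found in the camera images.
- disc_centre (a point): brake disc, bare steel, 0.5 to 0.75 kg, lying hat up: a flat ring 140 mm across, 4 mm thick, with a raised round hat 64 mm across in its middle, 34 mm high in all. Point: on its axis, 17 mm above its underside; z up, x towards a stud hole. The hat is hollow from below (57 mm inside); its top is 6 mm thick. Grip it across the hat's upright wall, anywhere round it
- disc_bore (a point): the centre of the brake disc's bore, level with the top of the hat (34 mm above its underside); axes as disc_centre. The bore is 19 mm across; round it are five stud holes of 10.5 mm, 72 degrees apart on a 40 mm circle, the first along x
- gearmotor: grey worm gearmotor on a 170 x 150 x 10 mm jig plate, fixed. Origin on the bench right under the hub's axis, z up; its motor lies along its +x, to 195 mm from the axis; a caliper bracket stands out to 93 mm along -y. Everything but the hub is lower than 85 mm
- hub_seat (a point): the point on the hub's axis on top of its flange (51 mm across), 116 mm above the bench; axes as the gearmotor. With the disc home, the underside of the hat's top lies on the flange and disc_centre is 11 mm below this point; resting on the stud tips it is 7 mm above. Five studs of 8 mm, on a 40 mm circle, rise 18 mm above the flange; their top 2 mm taper to 6.6 mm
- spigot_top (a point): the top of the hub's centre spigot, 17.4 mm across, 31 mm above the flange; its top 8 mm taper to 9 mm. Axes as the gearmotor: they do NOT show where the studs are. The hub stopped at any angle and its gear holds it there (0.5 N m turns it). Look at the studs, or feel for them by turning the disc on their tips: a fifth of a turn meets them; play 1 to 3 degrees each way
- spacer_ring: bystander: flat steel ring 100 mm across, 8 mm thick, no hat; origin at the middle of its underside
- caliper: bystander: grey brake caliper, 85 x 60 x 40 mm; origin under its middle
- torque_wrench: bystander: steel torque wrench, 290 mm long along its x, 35 mm high; origin on the bench near its middle
- nut_tray: bystander: grey tray of nuts, 120 x 90 x 30 mm; origin under its middle
- cleaner_can: bystander: aluminium spray can, 66 mm across, 190 mm tall; origin under its middle
- screwdriver: bystander: black screwdriver, 200 mm long along its x; origin on the bench under its middle

How it is judged:
By the outcome, as a careful person would: the job done as asked, in the order asked, and still so for the second after the job is handed in, with the robot touching nothing.
It also fails if it takes over 72 s, if anything falls off the work surface, if the arm or the gripper's body presses on something with over 40 N, if the wrist force passes 120 N, or if a joint passes its speed limit or range.

## Working session

There is one attempt and no reset: what is moved stays moved. The work goes in short steps, Python scripts to look and compute and a shell command to move; the robot and the scene stay as the last step left them, time stands still between calls to the robot, and variables do not carry over. Pictures are saved under pics/ and viewed, at most 10 in all, crops included, and the job is handed in when it is done.

```bash
mkdir -p pics; cat > h.py <<'E'
import numpy as np, cv2
from plant import telemetry, viewer, ticket, ctrl
def cam(name):
    c=viewer.get_calibration(name); K=np.array(c["intrinsics"]);d=np.array(c["dist_coeffs"])
    if "position" in c: return K,d,np.array(c["rotation"]),np.array(c["position"])
    s=telemetry.sense();T=np.array(c["tool_from_camera"]);R=np.array(s["tcp_rot"])
    return K,d,R@T[:3,:3],R@T[:3,3]+np.array(s["tcp_pos"])
def ray(C,uv,z):
    K,d,R,p=C
    n=cv2.undistortPoints(np.array(uv,float).reshape(-1,1,2),K,d).reshape(-1,2)
    v=np.c_[n,np.ones(len(n))]@R.T
    return p+v*((z-p[2])/v[:,2])[:,None]
def proj(C,P):
    K,d,R,p=C
    return cv2.projectPoints(np.array(P,float).reshape(-1,1,3),cv2.Rodrigues(R.T)[0],-R.T@p,K,d)[0].reshape(-1,2)
def grab(name,f):
    C=cam(name);im=viewer.get_image(name);cv2.imwrite("pics/"+f+".png",im[:,:,::-1]);return C,im
E
python3 - <<'E'
from h import *
for n in("top","scene"):
    C,im=grab(n,n+"0");print(n,C[3],C[2].round(2).tolist())
print(telemetry.sense())
E
```

```text
top [0.43006577 0.01002082 1.82787578] [[0.02, -1.0, 0.07], [-1.0, -0.03, -0.01], [0.01, -0.07, -1.0]]
scene [ 1.47795742 -0.07227171  0.8414185 ] [[0.07, 0.63, -0.78], [1.0, -0.05, 0.06], [-0.0, -0.78, -0.63]]
{'t': 0.1, 'joints': array([ 1.21800280e+00,  2.41351594e-01,  3.86397635e-03,  1.33520055e+00,
       -1.92082547e-05,  1.57080973e+00]), 'qvel': array([ 0.00206717, -0.00243527,  0.00356798,  0.0011368 , -0.00083145,
        0.00020144]), 'effort': array([ 3.65200094e-04, -3.73138154e+01,  2.53009200e+01,  1.08566732e-02,
        6.14545726e-06, -9.45156785e-06]), 'tcp_pos': array([0.17257103, 0.46867463, 0.23049693]), 'tcp_rot': array([[-9.38406535e-01,  3.45532590e-01, -6.35644378e-04],
       [ 3.45533174e-01,  9.38404843e-01, -1.78196027e-03],
       [-1.92335836e-05, -1.89183938e-03, -9.99998210e-01]]), 'ft_force': array([-0.23404713,  0.25009336, -0.09352656]), 'ft_torque': array([-0.01305352, -0.03194145,  0.00042408]), 'grip_force': 0.0, 'opening': 0.0854561030299956}
```

View pics/top0.png

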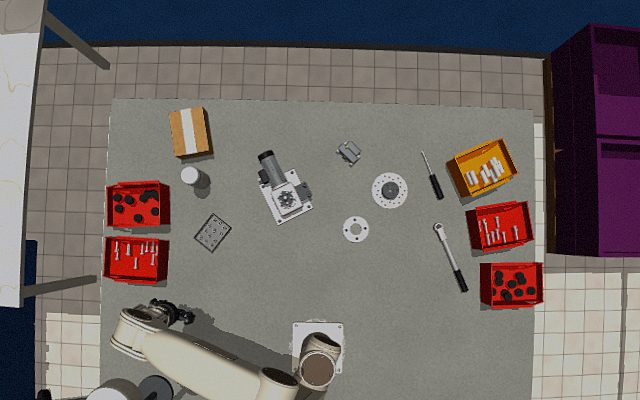

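View pics/scene0.png

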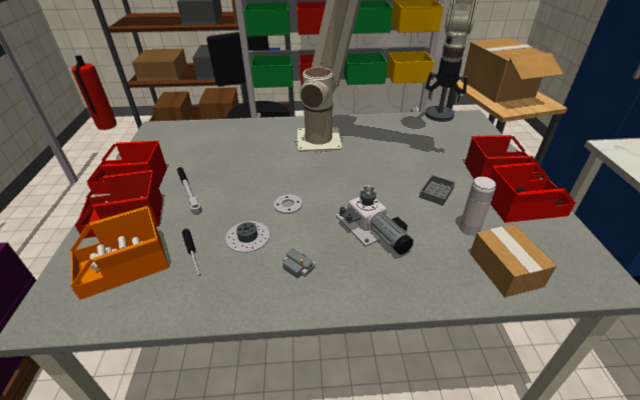

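Top view: the disc with its dark hat is at about (390,190), and the hub is at (287,200). The motor points up-left from the hub. The spacer ring at (356,230) lies between the robot and the disc. In the scene view the disc is at (247,236) and the hub at (368,192).

```bash
python3 - <<'E'
from h import *
C=cam("top"); im=cv2.imread("pics/top0.png")
print("ring c",ray(C,[[390,190]],.004),"hat",ray(C,[[391,189]],.034),"hub",ray(C,[[287,199]],.13), "spacer",ray(C,[[356,230]],.008),"tool tray",ray(C,[[213,233]],.03),"can",ray(C,[[192,175]],.19))
c=viewer.get_calibration("wrist");print(np.array(c["tool_from_camera"]).round(3),c["intrinsics"])
a=cv2.resize(im[130:250,230:450],None,fx=3.6,fy=3.6,interpolation=cv2.INTER_CUBIC)
cv2.imwrite("pics/c.png",a)
E
```

```text
ring c [[ 0.60557339 -0.26789252  0.004     ]] hat [[ 0.60659538 -0.26708417  0.034     ]] hub [[0.5516045  0.11914595 0.13      ]] spacer [[ 0.4486088  -0.13932183  0.008     ]] tool tray [[0.42299122 0.40159268 0.03      ]] can [[0.62245515 0.44871697 0.19      ]]
[[ 0.    -0.956 -0.293  0.076]
 [ 1.     0.    -0.     0.   ]
 [ 0.    -0.293  0.956 -0.143]
 [ 0.     0.     0.     1.   ]] [[360.43256157   0.         319.60226048]
 [  0.         360.43256157 198.26394951]
 [  0.           0.           1.        ]]
```

View pics/c.png

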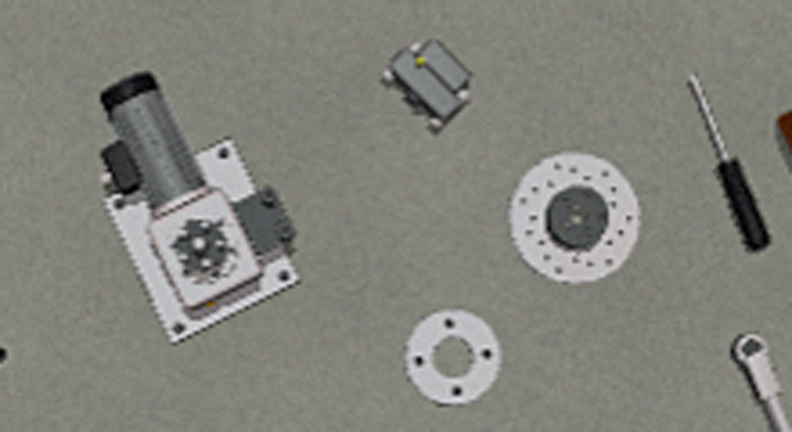

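The crop shows the gearmotor's motor up-left, the disc's hat at crop (577,217), and the hub at crop (203,243). I'll move the wrist camera over the hub first.

```bash
python3 -m crank '[[1,0,0,30,0],[1,28,-25,10,0],[1,28,-25,0,0],[1,28,-25,0,0],[1,28,-25,0,0],[1,28,-25,0,0],[1,28,-25,0,0],[1,28,-25,0,0],[1,28,-25,0,0],[1,28,-25,0,0],[1,28,-25,0,0],[1,28,-25,0,0]]'; python3 -m crank '[[1,28,-25,0,0],[1,28,-25,0,0],[1,20,-25,0,0],[1,0,0,0,0],[1,0,0,0,0],[1,0,0,0,0]]'; python3 - <<'E'
from h import *
C,im=grab("wrist","w1")
E
```

```text
t: 1.1
tcp_pos: [0.4816, 0.1925, 0.2709]
tcp_rot: [[-0.938, 0.346, -0.001], [0.346, 0.938, -0.0], [0.001, -0.0, -1.0]]
ft_force: [0.7, 1.5, -0.2]
opening: 0.0857
grip_force: 0.0
t: 1.6
tcp_pos: [0.5562, 0.1191, 0.2706]
tcp_rot: [[-0.938, 0.346, -0.002], [0.346, 0.938, 0.0], [0.002, -0.001, -1.0]]
ft_force: [-0.6, -0.6, 0.5]
opening: 0.0854
grip_force: 0.0
```

View pics/w1.png

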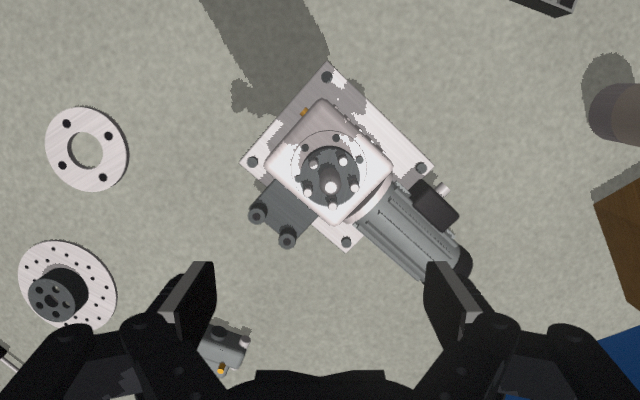

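The wrist view shows the hub well. Bright stud tips are near (313,167), (342,160), (354,187), (333,206) and (308,191), with the spigot tip at (331,187). The disc is at the lower left, with its hat at (52,298). I'll measure the tips, then go to the disc.

```bash
cat > hub.py <<'E'
from h import *
def blobs(C,im,uv,r,thr):
    x,y=map(int,uv);g=cv2.cvtColor(im,cv2.COLOR_RGB2GRAY)[y-r:y+r,x-r:x+r]
    n,l,s,c=cv2.connectedComponentsWithStats((g>thr).astype(np.uint8))
    return [(tuple((c[i]+[x-r,y-r]).round(1)),int(s[i,4])) for i in range(1,n) if s[i,4]>12]
E
python3 - <<'E'
from hub import *
C=cam("wrist");im=cv2.imread("pics/w1.png")[:,:,::-1]
for thr in(170,200):
  print(thr)
  for b,a in blobs(C,im,(331,183),34,thr): print(b,a,ray(C,[b],.134)[0].round(4),ray(C,[b],.147)[0].round(4))
cv2.imwrite("pics/c2.png",cv2.resize(im[140:220,280:380,::-1],None,fx=6,fy=6,interpolation=cv2.INTER_CUBIC))
E
python3 -m crank '[[1,5,-40,0,0],[1,5,-40,0,0],[1,5,-40,0,0],[1,5,-40,0,0],[1,5,-40,0,0],[1,5,-40,0,0],[1,5,-40,0,0],[1,5,-40,0,0],[1,5,-40,0,0],[1,5,-28,0,0],[1,0,0,0,0],[1,0,0,0,0]]'; python3 -m crank '[[1,0,0,-40,0],[1,0,0,-20,0],[1,0,0,0,0],[1,0,0,0,0]]'
python3 - <<'E'
from h import *
C,im=grab("wrist","w2")
E
```

```text
170
(np.float64(298.1), np.float64(160.6)) 78 [0.53   0.1116 0.134 ] [0.5279 0.1132 0.147 ]
(np.float64(338.6), np.float64(194.4)) 1191 [0.5672 0.1323 0.134 ] [0.5633 0.133  0.147 ]
(np.float64(342.8), np.float64(161.5)) 53 [0.5428 0.1444 0.134 ] [0.5401 0.1444 0.147 ]
(np.float64(313.8), np.float64(166.7)) 19 [0.5389 0.1215 0.134 ] [0.5364 0.1226 0.147 ]
(np.float64(330.4), np.float64(187.0)) 107 [0.559  0.1282 0.134 ] [0.5556 0.129  0.147 ]
(np.float64(359.8), np.float64(212.5)) 79 [0.5878 0.1436 0.134 ] [0.583  0.1437 0.147 ]
200
(np.float64(297.8), np.float64(160.9)) 61 [0.5302 0.1113 0.134 ] [0.5281 0.1129 0.147 ]
(np.float64(339.5), np.float64(193.8)) 1049 [0.5669 0.1332 0.134 ] [0.5631 0.1338 0.147 ]
(np.float64(342.9), np.float64(161.5)) 46 [0.5429 0.1444 0.134 ] [0.5402 0.1445 0.147 ]
(np.float64(313.9), np.float64(166.7)) 15 [0.5389 0.1215 0.134 ] [0.5364 0.1227 0.147 ]
(np.float64(330.3), np.float64(187.1)) 100 [0.5591 0.1281 0.134 ] [0.5556 0.1289 0.147 ]
(np.float64(360.1), np.float64(212.6)) 68 [0.588  0.1438 0.134 ] [0.5832 0.1439 0.147 ]
t: 2.65
tcp_pos: [0.6067, -0.2688, 0.2706]
tcp_rot: [[-0.938, 0.346, -0.001], [0.346, 0.938, 0.001], [0.001, 0.001, -1.0]]
ft_force: [-0.6, 1.3, 0.3]
opening: 0.0853
grip_force: 0.0
t: 2.98
tcp_pos: [0.6061, -0.266, 0.2108]
tcp_rot: [[-0.939, 0.343, -0.003], [0.343, 0.939, 0.002], [0.003, 0.001, -1.0]]
ft_force: [1.0, 0.3, 0.3]
opening: 0.0853
grip_force: 0.0
```

View pics/c2.png

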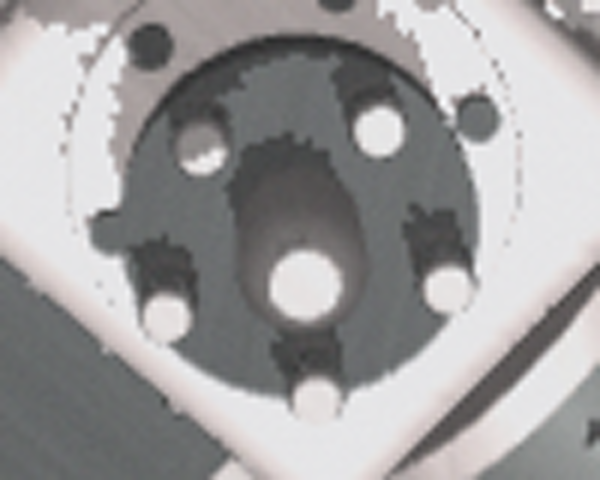

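View pics/w2.png

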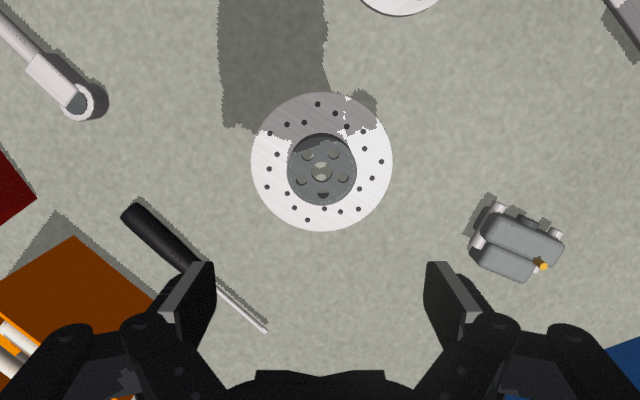

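Crop c2 gives the stud tips in image pixels: (313.2,164.5), (342.8,161.5), (354.2,187.7), (332.2,205.8) and (307.2,192.3). In w2 the disc's hat top is centred near (321,172), with five holes round it. The screwdriver and caliper stand clear of it.

```bash
python3 - <<'E'
from h import *
im=cv2.imread("pics/w2.png")
cv2.imwrite("pics/c3.png",cv2.resize(im[120:220,270:370],None,fx=6,fy=6,interpolation=cv2.INTER_CUBIC))
K,d,R,p=cam("wrist")
c=viewer.get_calibration("wrist");T=np.array(c["tool_from_camera"])
# hub view pose
R1=np.array([[-0.938,0.346,-0.002],[0.346,0.938,0],[0.002,-0.001,-1]]);p1=np.array([.5562,.1191,.2706])
C1=(K,d,R1@T[:3,:3],R1@T[:3,3]+p1)
tips=[[313.2,164.5],[342.8,161.5],[354.2,187.7],[332.2,205.8],[307.2,192.3]]
P=ray(C1,tips,.134)[:,:2];m=P.mean(0);q=P-m
print("hub",m,"spigot",ray(C1,[[330.3,187]],.147),"r",np.hypot(*q.T),"ang mod72",np.degrees(np.arctan2(q[:,1],q[:,0]))%72)
# outer disc ellipse
C=(K,d,R,p)
hsv=cv2.cvtColor(im,cv2.COLOR_BGR2HSV);g=cv2.cvtColor(im,cv2.COLOR_BGR2GRAY)
b=(g>195).astype(np.uint8);n,l,s,cc=cv2.connectedComponentsWithStats(b)
i=l[200,360 if l[200,360] else 355];pts=cv2.convexHull(np.argwhere(l==l[210,290])[:,::-1].astype(np.int32)).reshape(-1,2)
pts=pts[pts[:,1]>140]
W=ray(C,pts,.004)[:,:2];A=np.c_[2*W,np.ones(len(W))];x=np.linalg.lstsq(A,(W**2).sum(1),rcond=None)[0]
print("disc ring",x[:2],"r",np.sqrt(x[2]+x[:2]@x[:2]),len(W)); print("hat guess",ray(C,[[321,172]],.034),p)
E
```

```text
hub [0.55545593 0.12845138] spigot [[0.5555635  0.12835098 0.147     ]] r [0.01982858 0.01982207 0.01999258 0.01962697 0.01995979] ang mod72 [57.8771272  57.49761428 57.56168407 57.66044673 57.64531805]
disc ring [ 0.6054519  -0.26403412] r 0.07033148399035201 34
hat guess [[ 0.60535376 -0.26436147  0.034     ]] [ 0.53571865 -0.2403343   0.35529064]
```

View pics/c3.png

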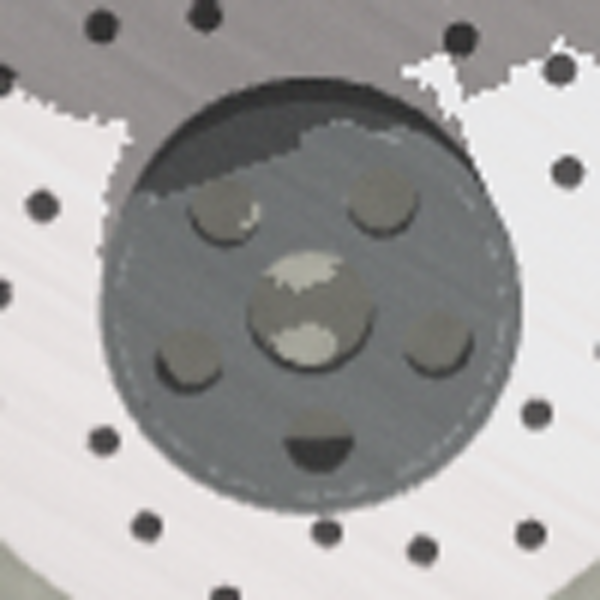

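The crop shows the bore at c3 (310,310), with holes at (226,211), (383,202), (439,342), (319,441) and (190,359). From these I'll work out the disc's position and angle.

```bash
python3 - <<'E'
from h import *
C=cam("wrist")
c=np.array([[226,211],[383,202],[439,342],[319,441],[190,359],[310,310]])/6+[270,120]-.42
P=ray(C,c,.034)[:,:2];m=P[:5].mean(0);q=P[:5]-m
a=np.degrees(np.arctan2(q[:,1],q[:,0]))%72
print("disc",m,"bore",P[5],"r",np.hypot(*q.T),"ang",a)
d=(57.65-a.mean()+36)%72-36; s=telemetry.sense()
print("turn",d,"move mm",(m-s["tcp_pos"][:2])*1000,s["tcp_pos"],s["joints"].round(2))
E
```

```text
disc [ 0.60514843 -0.26382052] bore [ 0.60476987 -0.26390966] r [0.02014719 0.01999938 0.02004065 0.020449   0.0199647 ] ang [55.51437789 55.58303908 56.47357938 55.32491185 55.52057146]
turn 1.9667040684059884 move mm [-2.07262342  2.99959219] [ 0.60722106 -0.26682011  0.21271478] [-0.41  0.59  0.48  1.46  0.   -0.06]
```

```bash
python3 -m crank '[[1,0,0,0,0],[1,0,0,0,0],[1,0,0,0,0],[1,0,0,0,0]]'>/dev/null; python3 - <<'E'
from h import *
# several settled views: readings and the disc's ring fit, for noise
for k in range(4):
    s=telemetry.sense();C=cam("wrist");im=viewer.get_image("wrist")
    g=cv2.cvtColor(im,cv2.COLOR_RGB2GRAY)
    n,l,st,cc=cv2.connectedComponentsWithStats((g>195).astype(np.uint8))
    pts=cv2.convexHull(np.argwhere(l==l[210,290])[:,::-1].astype(np.int32)).reshape(-1,2);pts=pts[pts[:,1]>140]
    W=ray(C,pts,.004)[:,:2];x=np.linalg.lstsq(np.c_[2*W,np.ones(len(W))],(W**2).sum(1),rcond=None)[0]
    print(s["t"],s["tcp_pos"].round(4),x[:2].round(4),(x[:2]-s["tcp_pos"][:2]).round(4),np.array(s["ft_force"]).round(1))
E
```

```text
3.3667 [ 0.6073 -0.2689  0.2127] [ 0.6031 -0.2627] [-0.0043  0.0063] [-0.3 -1.3 -1.1]
3.4167 [ 0.6071 -0.269   0.2123] [ 0.6031 -0.2627] [-0.004   0.0063] [0.1 0.  0.4]
3.4667 [ 0.607  -0.269   0.2119] [ 0.603  -0.2626] [-0.004   0.0063] [ 0.7 -0.  -0.6]
3.5167 [ 0.6069 -0.269   0.2117] [ 0.6031 -0.2626] [-0.0037  0.0063] [ 0.7 -0.2  0.2]
```

The earlier view was taken while the arm was still swaying. I'll re-look at the hub with the arm settled, which is cheap in time.

```bash
python3 -m crank '[[1,0,0,40,0],[1,-5,40,20,0],[1,-5,40,0,0],[1,-5,40,0,0],[1,-5,40,0,0],[1,-5,40,0,0],[1,-5,40,0,0],[1,-5,40,0,0],[1,-5,40,0,0],[1,-5,40,0,0],[1,-5,35,0,0],[1,0,0,0,0]]' | head -2; python3 -m crank '[[1,0,0,0,0],[1,0,0,0,0],[1,0,0,0,0],[1,0,0,0,0],[1,0,0,0,0],[1,0,0,0,0],[1,0,0,0,0],[1,0,0,0,0],[1,0,0,0,0]]' |head -2
python3 - <<'E'
from hub import *
for k in range(2):
    C,im=grab("wrist","w3")
    s=telemetry.sense();print(s["tcp_pos"].round(4),s["tcp_rot"].round(4).tolist())
    for b,a in blobs(C,im,(331,183),50,200): 
        if a<300: print(b,a,ray(C,[b],.134)[0].round(4),ray(C,[b],.147)[0].round(4))
cv2.imwrite("pics/c4.png",cv2.resize(im[130:240,270:390,::-1],None,fx=5,fy=5,interpolation=cv2.INTER_CUBIC))
E
```

```text
t: 4.57
tcp_pos: [0.5559, 0.1294, 0.2699]
t: 5.32
tcp_pos: [0.5572, 0.123, 0.2698]
[0.5572 0.1231 0.2698] [[-0.9383, 0.3458, -0.0], [0.3458, 0.9383, -0.0], [0.0, -0.0, -1.0]]
(np.float64(376.2), np.float64(138.7)) 120 [0.5359 0.1777 0.134 ] [0.5336 0.1764 0.147 ]
(np.float64(337.6), np.float64(162.0)) 46 [0.5429 0.1437 0.134 ] [0.5402 0.1439 0.147 ]
(np.float64(308.6), np.float64(167.1)) 14 [0.5388 0.1209 0.134 ] [0.5364 0.1222 0.147 ]
(np.float64(325.1), np.float64(187.8)) 96 [0.5592 0.1273 0.134 ] [0.5558 0.1283 0.147 ]
(np.float64(366.1), np.float64(203.9)) 269 [0.5835 0.1539 0.134 ] [0.5789 0.1537 0.147 ]
[0.5572 0.1232 0.2698] [[-0.9384, 0.3457, -0.0], [0.3457, 0.9384, 0.0], [0.0, -0.0, -1.0]]
(np.float64(376.0), np.float64(138.6)) 123 [0.5358 0.1777 0.134 ] [0.5334 0.1764 0.147 ]
(np.float64(337.6), np.float64(162.1)) 45 [0.5429 0.1437 0.134 ] [0.5403 0.144  0.147 ]
(np.float64(308.6), np.float64(167.1)) 14 [0.5388 0.121  0.134 ] [0.5363 0.1223 0.147 ]
(np.float64(325.0), np.float64(187.9)) 95 [0.5592 0.1273 0.134 ] [0.5558 0.1283 0.147 ]
(np.float64(365.4), np.float64(204.5)) 280 [0.5838 0.1533 0.134 ] [0.5792 0.1532 0.147 ]
```

View pics/c4.png

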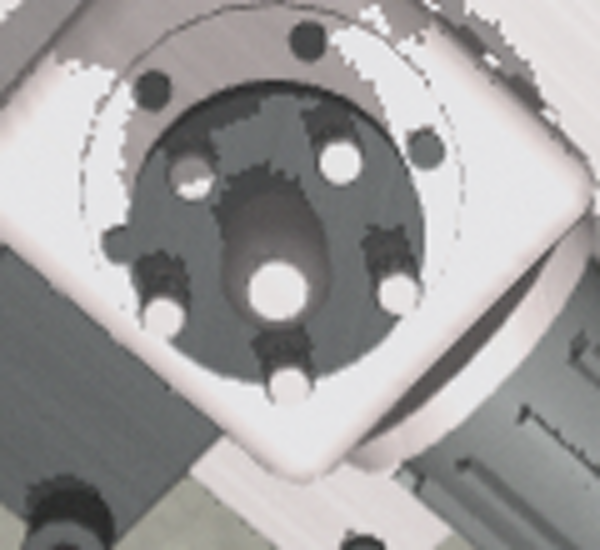

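The settled view puts the spigot at (0.5558, 0.1283), with the stud tips unchanged in angle (c4 (341,162), (398,293), (291,386), (163,317), (192,176)). Next is the disc: hover and re-measure.

```bash
python3 -m crank '[[1,5,-38,0,0],[1,5,-39,0,0],[1,5,-39,0,0],[1,5,-39,0,0],[1,5,-39,0,0],[1,5,-39,0,0],[1,4,-39,0,0],[1,4,-39,0,0],[1,4,-39,0,0],[1,4,-36,0,0],[1,0,0,-30,0],[1,0,0,-30,0]]' | head -2; python3 -m crank '[[1,0,0,-20,0],[1,0,0,-20,0],[1,0,0,0,0],[1,0,0,0,0],[1,0,0,0,0],[1,0,0,0,0],[1,0,0,0,0],[1,0,0,0,0],[1,0,0,0,0],[1,0,0,0,0]]' |head -2
python3 - <<'E'
from h import *
for k in range(2):
    s=telemetry.sense();C,im=grab("wrist","w4")
    uv=proj(C,[[.6031,-.2627,.004]])[0];g=cv2.cvtColor(im,cv2.COLOR_RGB2GRAY)
    n,l,st,cc=cv2.connectedComponentsWithStats((g>195).astype(np.uint8))
    best=[i for i in range(1,n) if st[i,4]>800]
    i=min(best,key=lambda i:np.hypot(*(cc[i]-uv)))
    pts=cv2.convexHull(np.argwhere(l==i)[:,::-1].astype(np.int32)).reshape(-1,2)
    W=ray(C,pts,.004)[:,:2];W=W[abs(np.hypot(*(W-[.6031,-.2627]).T)-.07)<.005]
    x=np.linalg.lstsq(np.c_[2*W,np.ones(len(W))],(W**2).sum(1),rcond=None)[0]
    # bore and holes: dark blobs' mean grey less robust, use hat ellipse
    h=((g<125)).astype(np.uint8);n,l,st,cc=cv2.connectedComponentsWithStats(h)
    u2=proj(C,[[.6031,-.2627,.034]])[0]
    print(uv,u2,s["tcp_pos"].round(4),x[:2].round(4),np.sqrt(x[2]+x[:2]@x[:2]).round(4),len(W))
u,v=u2.astype(int);print(u,v);cv2.imwrite("pics/c5.png",cv2.resize(im[v-70:v+70,u-80:u+80,::-1],None,fx=5,fy=4.2857*5/4.2857,interpolation=cv2.INTER_CUBIC)[:600])
E
```

```text
t: 6.42
tcp_pos: [0.6048, -0.2666, 0.2111]
t: 7.25
tcp_pos: [0.6034, -0.2628, 0.1704]
[319.20759758 177.62804961] [319.162941   186.57588311] [ 0.6034 -0.2628  0.1704] [ 0.6031 -0.2627] 0.0699 45
[319.23448982 177.91743031] [319.19166862 186.88292979] [ 0.6032 -0.2628  0.1702] [ 0.6031 -0.2627] 0.0699 42
319 186
```

The disc is directly below the tool, so I'll descend.

```bash
python3 -m crank '[[1,0,0,-30,0],[1,0,0,-30,0],[1,0,0,-30,0],[1,0,0,-30,0],[1,0,0,-20,0],[1,0,0,-10,0],[1,0,0,-8,0],[1,0,0,-4,0],[1,0,0,0,0],[1,0,0,0,0],[1,0,0,0,0],[1,0,0,0,0]]'
```

```text
t: 8.35
tcp_pos: [0.6042, -0.2632, 0.0094]
tcp_rot: [[-0.938, 0.346, 0.003], [0.345, 0.938, -0.001], [-0.003, -0.0, -1.0]]
ft_force: [0.4, -0.2, -0.3]
opening: 0.0853
grip_force: 0.0
```

```bash
python3 -m crank '[[1,-1,0,-4,0],[1,0,0,0,0],[0.6,0,0,0,0],[0.5,0,0,0,0],[0,0,0,0,0],[-1,0,0,0,0],[-1,0,0,0,0],[-1,0,0,0,0],[-1,0,0,0,0],[-1,0,0,0,0],[-1,0,0,0,0],[-1,0,0,0,0]]'
```

```text
t: 9.35
tcp_pos: [0.6023, -0.2628, 0.0043]
tcp_rot: [[-0.938, 0.346, 0.0], [0.346, 0.938, -0.0], [-0.0, 0.0, -1.0]]
ft_force: [-1.1, 0.8, 5.2]
opening: 0.0624
grip_force: 68.1
```

```bash
python3 -m crank '[[-1,0,0,5,0],[-1,0,0,10,0],[-1,0,0,20,0],[-1,0,0,30,0],[-1,0,0,35,0],[-1,0,0,35,0],[-1,0,0,35,0],[-1,0,0,20,0],[-1,0,0,10,0],[-1,0,0,0,0],[-1,0,0,0,0],[-1,0,0,0,0]]'; python3 -m crank '[[-1,-2,15,0,0],[-1,-3,25,0,0],[-1,-4,35,0,0],[-1,-4,35,0,0],[-1,-5,35,0,0],[-1,-5,35,0,1],[-1,-5,35,0,1],[-1,-5,35,0,0],[-1,-4,35,0,0],[-1,-4,35,0,0],[-1,-3,30,0,0],[-1,-2,25,0,0]]' | tail -4;  python3 -m crank '[[-1,-1,15,0,0],[-1,0,0,0,0],[-1,0,0,0,0],[-1,0,0,0,0],[-1,0,0,0,0],[-1,0,0,0,0],[-1,0,0,0,0],[-1,0,0,0,0],[-1,0,0,0,0],[-1,0,0,0,0]]'; python3 - <<'E'
from h import *
C,im=grab("wrist","w5")
E
```

```text
t: 10.35
tcp_pos: [0.6007, -0.2621, 0.2006]
tcp_rot: [[-0.938, 0.346, -0.005], [0.346, 0.938, 0.002], [0.006, 0.0, -1.0]]
ft_force: [-1.6, 0.0, -6.9]
opening: 0.0626
grip_force: 67.4
tcp_rot: [[-0.95, 0.311, -0.005], [0.311, 0.95, -0.0], [0.005, -0.002, -1.0]]
ft_force: [-0.1, -0.6, -5.6]
opening: 0.0624
grip_force: 67.6
t: 12.18
tcp_pos: [0.5552, 0.1269, 0.204]
tcp_rot: [[-0.95, 0.313, 0.0], [0.313, 0.95, 0.0], [-0.0, 0.0, -1.0]]
ft_force: [0.3, 0.3, -5.2]
opening: 0.0624
grip_force: 67.7
```

View pics/w5.png

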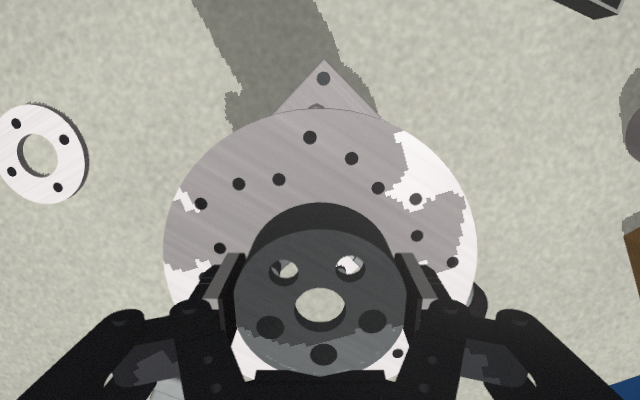

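The disc is held level. Its bore is at (320,305) in w5, with holes at (284,269), (350,265), (372,321), (324,354) and (270,327). I'll compute its offset in the grip.

```bash
python3 - <<'E'
from h import *
C=cam("wrist");s=telemetry.sense()
c=[[284,269.5],[350,265.5],[372.5,321],[324,354.5],[270,327],[320,305]]
for h in(.026,.030,.034):
    P=ray(C,c,s["tcp_pos"][2]+h)[:,:2];m=P[:5].mean(0);q=P[:5]-m
    a=np.degrees(np.arctan2(q[:,1],q[:,0]))%72
    print(h,s["tcp_pos"].round(4),"centre",m.round(4),P[5].round(4),"r",np.hypot(*q.T).round(4),"ang",a.round(1),a.mean().round(2),"move",((np.array([.5558,.1283])-m)*1000).round(1))
E
```

```text
0.026 [0.5552 0.1271 0.2039] centre [0.5584 0.1266] [0.5568 0.1271] r [0.0211 0.0212 0.0208 0.0213 0.0209] ang [55.9 59.3 56.5 58.  58.8] 57.69 move [-2.6  1.7]
0.03 [0.5552 0.1271 0.2039] centre [0.5558 0.1275] [0.5542 0.128 ] r [0.0204 0.0205 0.02   0.0205 0.0202] ang [55.9 59.3 56.5 58.  58.8] 57.69 move [-0.   0.8]
0.034 [0.5552 0.1271 0.2039] centre [0.5533 0.1283] [0.5517 0.1288] r [0.0197 0.0197 0.0193 0.0198 0.0195] ang [55.9 59.3 56.5 58.  58.8] 57.69 move [ 2.5 -0. ]
```

The angle matches the studs to within a degree, and the centre needs about +1 mm in y. I'll lower to just above the spigot tip (TCP about 0.123).

```bash
python3 -m crank '[[-1,0,1,-10,0],[-1,0,0,-20,0],[-1,0,0,-20,0],[-1,0,0,-15,0],[-1,0,0,-8,0],[-1,0,0,-4,0],[-1,0,0,0,0],[-1,0,0,0,0],[-1,0,0,0,0],[-1,0,0,0,0],[-1,0,0,0,0],[-1,0,0,0,0]]'
```

```text
t: 13.23
tcp_pos: [0.5555, 0.1283, 0.1275]
tcp_rot: [[-0.95, 0.313, 0.001], [0.313, 0.95, 0.0], [-0.001, 0.001, -1.0]]
ft_force: [-0.4, 0.5, -6.1]
opening: 0.0627
grip_force: 67.7
```

```bash
python3 -m crank '[[-1,0,0,-3,0],[-1,0,0,-3,0],[-1,0,0,-2,0],[-1,0,0,-1,0],[-1,0,0,0,0],[-1,0,0,0,0],[-1,0,0,0,0]]'; python3 -m crank '[[-1,0,0,-1,0],[-1,0,0,-1,0],[-1,0,0,-1,0],[-1,0,0,0,0],[-1,0,0,0,0]]'
```

```text
t: 13.82
tcp_pos: [0.5552, 0.1283, 0.1178]
tcp_rot: [[-0.95, 0.313, 0.0], [0.313, 0.95, 0.0], [-0.0, 0.0, -1.0]]
ft_force: [0.1, -0.0, -4.9]
opening: 0.0624
grip_force: 67.7
t: 14.23
tcp_pos: [0.555, 0.1282, 0.1147]
tcp_rot: [[-0.95, 0.313, -0.0], [0.313, 0.95, -0.0], [0.0, -0.0, -1.0]]
ft_force: [0.7, -0.1, -6.3]
opening: 0.0624
grip_force: 67.7
```

The bore is on the spigot with no side load. Next I'll feel for the studs.

```bash
python3 -m crank '[[-1,0,0,-1,0],[-1,0,0,-1,0],[-1,0,0,-1,0],[-1,0,0,0,0],[-1,0,0,0,0]]'; python3 -m crank '[[-1,0,0,-1,0],[-1,0,0,-1,0],[-1,0,0,0,0],[-1,0,0,0,0]]'
```

```text
t: 14.65
tcp_pos: [0.555, 0.1282, 0.1117]
tcp_rot: [[-0.95, 0.313, -0.0], [0.313, 0.95, -0.0], [0.0, -0.0, -1.0]]
ft_force: [-0.8, -0.2, -6.5]
opening: 0.0619
grip_force: 67.7
t: 14.98
tcp_pos: [0.555, 0.1282, 0.1097]
tcp_rot: [[-0.95, 0.313, -0.0], [0.313, 0.95, -0.0], [0.0, -0.0, -1.0]]
ft_force: [0.7, 0.4, -5.7]
opening: 0.0621
grip_force: 67.7
```

```bash
python3 -m crank '[[-1,0,0,-1,0],[-1,0,0,-1,0],[-1,0,0,0,0],[-1,0,0,0,0]]'; python3 -m crank '[[-1,0,0,-1,0],[-1,0,0,-1,0],[-1,0,0,-1,0],[-1,0,0,0,0],[-1,0,0,0,0]]'
```

```text
t: 15.32
tcp_pos: [0.555, 0.1282, 0.1077]
tcp_rot: [[-0.95, 0.313, -0.0], [0.313, 0.95, -0.0], [0.0, -0.0, -1.0]]
ft_force: [-0.3, 0.4, -6.3]
opening: 0.0623
grip_force: 67.7
t: 15.73
tcp_pos: [0.555, 0.1282, 0.1047]
tcp_rot: [[-0.95, 0.313, -0.0], [0.313, 0.95, -0.0], [0.0, -0.0, -1.0]]
ft_force: [0.3, 0.5, -6.9]
opening: 0.0622
grip_force: 67.7
```

It is already 5 mm past the stud tips with no contact force, so the studs are in their holes. I'll slide it down.

```bash
python3 -m crank '[[-1,0,0,-1,0],[-1,0,0,-1,0],[-1,0,0,-1,0],[-1,0,0,-1,0],[-1,0,0,-1,0],[-1,0,0,0,0],[-1,0,0,0,0]]'|grep -E "pos|force"; python3 -m crank '[[-1,0,0,-1,0],[-1,0,0,-1,0],[-1,0,0,-1,0],[-1,0,0,-1,0],[-1,0,0,0,0],[-1,0,0,0,0]]'|grep -E "pos|force";python3 -m crank '[[-1,0,0,-1,0],[-1,0,0,-1,0],[-1,0,0,0,0],[-1,0,0,0,0]]'|grep -E "pos|force"
```

```text
tcp_pos: [0.555, 0.1282, 0.0997]
ft_force: [-0.3, -0.2, -5.8]
grip_force: 67.7
tcp_pos: [0.555, 0.1282, 0.0957]
ft_force: [0.4, -0.1, -6.1]
grip_force: 67.7
tcp_pos: [0.555, 0.1282, 0.0937]
ft_force: [0.2, 0.5, -6.2]
grip_force: 67.7
```

```bash
python3 -m crank '[[-1,0,0,-0.5,0],[-1,0,0,-0.5,0],[-1,0,0,0,0],[-1,0,0,0,0]]'|grep -E "pos|force";python3 -m crank '[[-1,0,0,-0.5,0],[-1,0,0,0,0],[-1,0,0,0,0]]'|grep -E "pos|force"
```

```text
tcp_pos: [0.5551, 0.1282, 0.0928]
ft_force: [0.3, 0.3, -5.6]
grip_force: 67.7
tcp_pos: [0.5551, 0.1282, 0.0923]
ft_force: [0.7, 0.4, -5.8]
grip_force: 67.8
```

```bash
python3 -m crank '[[-1,0,0,-0.5,0],[-1,0,0,0,0],[-1,0,0,0,0]]'|grep -E "pos|force";python3 -m crank '[[-1,0,0,-0.5,0],[-1,0,0,0,0],[-1,0,0,0,0]]'|grep -E "pos|force"
```

```text
tcp_pos: [0.5552, 0.1282, 0.0923]
ft_force: [-1.4, 0.3, -2.4]
grip_force: 68.2
tcp_pos: [0.5552, 0.1282, 0.0922]
ft_force: [-3.9, -0.5, 4.8]
grip_force: 68.7
```

It makes firm contact at exactly the home height (0.0922). I'll release and retreat upwards.

```bash
python3 -m crank '[[-1,0,0,-0.5,0],[-1,0,0,0,0],[-1,0,0,0,0]]'|grep -E "pos|force";python3 -m crank '[[0.5,0,0,0,0],[0.7,0,0,0,0],[1,0,0,0,0],[1,0,0,0,0],[1,0,0,0,0],[1,0,0,0,0],[1,0,0,0,0],[1,0,0,0,0]]'; python3 -m crank '[[1,0,0,5,0],[1,0,0,10,0],[1,0,0,20,0],[1,0,0,30,0],[1,0,0,30,0],[1,0,0,30,0],[1,0,0,20,0],[1,0,0,10,0],[1,0,0,0,0],[1,0,0,0,0],[1,0,0,0,0],[1,0,0,0,0]]'; python3 - <<'E'
from h import *
C,im=grab("wrist","w6")
u,v=proj(C,[[.5555,.1283,.122]])[0].astype(int);print(u,v);s=telemetry.sense();print(s["tcp_pos"])
cv2.imwrite("pics/w6b.png",cv2.resize(im[:300,u-200:u+200,::-1],None,fx=2,fy=2))
E
```

```text
tcp_pos: [0.5552, 0.1282, 0.0922]
ft_force: [-5.4, -1.0, 7.5]
grip_force: 69.3
t: 19.15
tcp_pos: [0.5552, 0.1283, 0.0908]
tcp_rot: [[-0.95, 0.313, 0.0], [0.313, 0.95, 0.0], [-0.0, 0.0, -1.0]]
ft_force: [-0.4, 0.1, 0.9]
opening: 0.085
grip_force: 0.0
t: 20.15
tcp_pos: [0.5541, 0.128, 0.2438]
tcp_rot: [[-0.95, 0.313, -0.004], [0.313, 0.95, -0.001], [0.003, -0.002, -1.0]]
ft_force: [0.4, -0.4, 0.7]
opening: 0.0855
grip_force: 0.0
320 194
[0.55419135 0.12801629 0.2438856 ]
```

View pics/w6b.png

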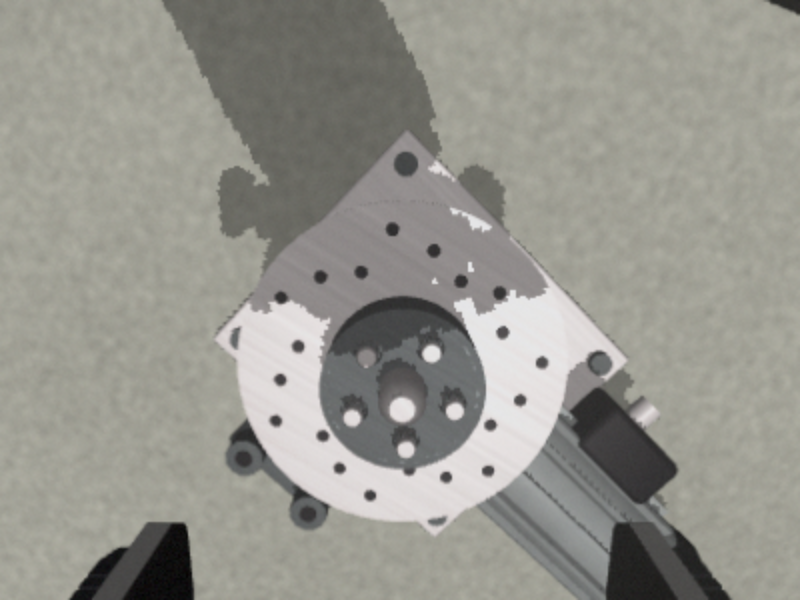

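The disc sits flat on the hub. All five studs (crop (366,356), (431,352), (454,409), (405,449), (352,416)) and the spigot at (402,408) show through it, and the gripper is clear.

```bash
python3 -c "from plant import ticket; print(ticket.close_job())"
```

```text
the job is handed in; nothing more can be done
None
```

The brake disc is seated on the hub with all five studs through, resting at the expected home height, the gripper is clear, and the job was handed in at about 20 s; the disc was lined up from the camera images and slid on without needing to be turned under pressure.

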